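Hang the washed jar brush in the sprung drip holder

TASK

Take the washed jar brush out of the drain block and put it away in the sprung drip holder: handle first down through the steel collar, pushed gently past the leaf spring until the head of the brush rests on the collar, then let go. The collar was bent off-centre, so feel for its hole, never press hard on the holder, and leave the other things where they are.

Things in the scene. Friction and masses are not known exactly. Their poses are not given: they have to be found in the camera images.
- brush: jar brush, 51 x 208 x 37 mm, 80 g, standing handle down in the middle hole of the drain block, loose, leaning up to about 6 degrees. Frame: y along it, +y to the handle's end (now down); x across the head; z from bristle tips to back. Head 51 mm wide in x, y -104 to -31 mm, z 0 to 37 mm (bristles 0 to 26). Round handle 14 mm thick at the head, 18 mm midway, 13 mm near its end
- brush_tip (a point): middle of the domed end of the brush's handle (lowest point now), 134.5 mm below the underside of the head; the handle slopes about 4 degrees in the brush's z
- brush_neck (a point): where the handle meets the underside of the brush's head
- brush_grip (a point): the point to grip inside the head, 37 mm above its underside and 36 mm below its top; close the fingers along the brush's x, across the 51 mm width
- holder: fixed steel drip holder; origin on the table below the hoop's axis, z up. Foot plate 135 x 90 x 4 mm; a 12 mm post, 152 mm high, stands 66 mm from the axis along the holder's +x. It carries a hoop of 102 mm outer diameter. In the hoop, on wires, hangs a flat steel collar: 61 mm outer diameter, 10 mm high, top 152 mm over the table, with a round 22 mm hole. More than 20 N on it is too much
- ring_axis (a point): the hoop's axis at the height of the collar's top, 152 mm over the table. The centre of the collar's hole lies 12 mm from here, in any horizontal direction: it differs each time, is not measured, and does not change in use. Axes as the holder
- hoop_arm (a point): where the hoop joins its sleeve on the post. A spring under the sleeve lets hoop and collar give straight down: after the first 3 N about 1 mm per newton, with a dead stop after 12 mm. A bent leaf spring 10 to 38 mm below the collar's top reaches under the hole from one side and grips the handle: it must be pushed through with 1 to 6 N
- drain_block: fixed white plastic block, 55 x 125 x 50 mm, origin at the centre of its underside, with three 21 mm holes 45 mm deep in a row along its y; the brush stands in the middle one
- steel_cup: bystander: small open steel cup, 62 x 62 x 55 mm, origin under its centre
- mill: bystander: spice mill, 44 mm across, 90 mm high, origin under its centre
- marker: bystander: marker pen, 133 mm long, 17 mm thick, origin under its centre
Things that resemble listed ones, but are neither listed nor needed, are in the scene too. Leave any purple look-alike of the holder alone.

How it is judged:
By the outcome, as a careful person would: the job done as asked, in the order asked, and still so for the second after the job is handed in, with the robot touching nothing.
It also fails if it takes over 64 s, if anything falls off the work surface, if the arm or the gripper's body presses on something with over 40 N, if the wrist force passes 120 N, or if a joint passes its speed limit or range.

ROBOT

A 6-joint arm with a two-finger parallel gripper is mounted at the origin on the work surface; the furniture and walls round the work are solid. World frame = base frame: x ahead of the robot, y to its left, z up, the work surface at z = 0. Lengths are in m, angles in rad, forces in N, time in s.
With the tool pointing down it reaches from about 0.375 to 0.925 m from the base axis. Payload 5.7 kg.
Tool frame: the origin (TCP) lies at the very end of the fingers, on their centre line; the grasp point (between the pads) lies 19 mm behind it (robot.grip_point_offset is the distance from the TCP to the grasp point, in m); z points along the fingers, y is the line along which they close (so a half turn about z gives the same grasp; the last joint's range is limited). The gripper opens to 88 mm and grips with 3 to 60 N. Pads are 20 mm wide; open, the fingers measure 115 mm over their backs; the gripper's body (75 mm by 178 mm) begins 61 mm behind the grasp point.
Start: joints at [-1.463, 0.359, 1.51, -0, 1.272, -0.115], TCP at [0.133, -0.585, 0.223] pointing down, gripper open.
Joint ranges: [-2.97, 2.97], [-1.01, 2.36], [0.21, 2.38], [-0.96, 4.11], [0.2, 2.71], [-2.98, 2.98]. Speed limits (rad/s): [2.39, 2.39, 3.14, 3.14, 3.14, 3.14].

INTERFACE

Orientations are given as a 3x3 rotation matrix whose columns are the frame's x, y, z axes.
In Python, from bench import robot gives the robot as it stands. The module is installed in compiled form; this text tells all that it offers.
- The arm moves only by the tool arm_command, never from a script. Its arguments are lists of equal length, an entry for each row: "offset": the shift along the tool's x, y, z in normalised numbers (1 is 0.8 m), a list of three; "delta_rot": the turn, a rotation vector about the tool's x, y, z in fractions of the full range, 1 being 360 degrees, a list of three. In form: {"offset": [[tx, ty, tz], ...], "delta_rot": [[ax, ay, az], ...]}. A call has 1 to 10 rows; each row is the pose to reach, as a shift and turn from the pose commanded when the call began, along the tool's axes at that moment; what a row does not reach only later rows make up. A row lasts 1/12 s, in which the tool goes at most 41.7 mm and 7.16 degrees, less where a joint would pass 70% of its speed; a pose out of reach is approached as far as the arm can. A shift or turn number past 1, either way, is cut back to 1. A call with a gripper value outside its range is refused whole. "jaw" is the finger opening in m, from 0 to 0.0878, set as the call begins (left out, the last holds). The fingers move at their own pace and stop on an object; the grip force is fixed at half the most. Time passes only in rows, so rows that repeat a pose let the fingers close. It gives the time, the measured TCP pose, the force, the opening and the grip force at its end, in the units of the state.
- robot.read_state(): the state, without advancing time (a new reading comes with each control period).
- robot.capture(name): name is "side" or "top" or "wrist"; returns the picture (480x640x3 uint8, blue, green, red); there is no depth.
- robot.get_calibration(name): a dict with "intrinsics" (3x3 intrinsics, pixels), "T" (4x4, takes a point from camera to world coordinates); the wrist camera has in their place "tool_from_camera" (4x4, takes a point from camera to tool coordinates, whose origin is the TCP and whose axes are the flange's). Camera axes: x right, y down, z forward; pixel columns grow to the right and rows downward; lengths in m; the calibration is good to about 2 mm. The wrist camera is an equidistant fisheye: a pixel r from the principal point sees the ray r / f radians off the axis. A picture is of the moment at which its call begins: read the wrist's pose just before it. get_calibration takes no time and is no camera call.
- robot.sign_off(): hands the job in; it is judged then, once.
The state is a dict: "clock": time; "joint_positions": joint angles; "qvel": joint speeds; "joint_torque": joint torques, N m; "tool_pos": TCP position; "ee_rot": TCP orientation; "wrist_force": force on the tool from outside, world axes, zero at the start; "torque": the same for the moment, N m; "grip_width": finger opening in m; "finger_force": force on a finger pad.
Only numpy, scipy, OpenCV 4.12 (cv2) and the standard library are available. Lean on these libraries where they do the work, as an engineer would, in place of code of your own. Each camera call takes 0.05 s, during which the arm holds its last target. There are 200 camera calls.

## Working session

There is one attempt and no reset: what is moved stays moved. The work goes in short steps, Python scripts to look and compute and a tool call to move; the robot and the scene stay as the last step left them, time stands still between calls to the robot, and variables do not carry over. Pictures are saved under pics/ and viewed, at most 14 in all, crops included, and the job is handed in when it is done.

Besides the shell and the picture viewer there is one more tool, called after "Emit:" as a command line: name --argument value ..., lists and objects as JSON in quotes. arm_command: Moves the arm, as the interface text tells. Its arguments: {"type":"object","properties":{"offset":{"type":"array"},"delta_rot":{"type":"array"},"jaw":{"type":"number"}},"required":["offset","delta_rot"]}

```bash
mkdir -p pics; python3 - <<'E'
from bench import robot
import cv2,numpy as np
np.set_printoptions(precision=4,suppress=True)
for n in ("side","top"):
    cv2.imwrite(f"pics/{n}0.png",robot.capture(n)); c=robot.get_calibration(n); print(n,c["intrinsics"],c["T"])
print(robot.get_calibration("wrist")); s=robot.read_state(); print(s)
E
```

```text
side [[496.2633   0.     322.0062]
 [  0.     496.2633 239.3222]
 [  0.       0.       1.    ]] [[-0.9997 -0.0249  0.0036  0.443 ]
 [-0.0149  0.4717 -0.8816  1.0345]
 [ 0.0203 -0.8814 -0.4719  0.7926]
 [ 0.      0.      0.      1.    ]]
top [[518.2834   0.     319.9815]
 [  0.     518.2834 241.2994]
 [  0.       0.       1.    ]] [[ 0.0015 -0.9867  0.1624  0.175 ]
 [-0.9968  0.0115  0.079  -0.3316]
 [-0.0798 -0.162  -0.9836  1.8235]
 [ 0.      0.      0.      1.    ]]
{'intrinsics': array([[371.6483,   0.    , 317.2208],
       [  0.    , 371.6483, 242.9737],
       [  0.    ,   0.    ,   1.    ]]), 'tool_from_camera': array([[ 0.0004, -0.9638, -0.2668,  0.0723],
       [ 1.    ,  0.0008, -0.0012, -0.0005],
       [ 0.0014, -0.2668,  0.9638, -0.1609],
       [ 0.    ,  0.    ,  0.    ,  1.    ]])}
{'clock': 0.1, 'joint_positions': array([-1.4631,  0.3594,  1.5113,  0.    ,  1.2725, -0.1151]), 'qvel': array([-0.0013, -0.0019, -0.0031,  0.0005,  0.0005, -0.0004]), 'joint_torque': array([  0.0006, -51.6357, -27.1407,   0.0677,   0.0276,  -0.    ]), 'tool_pos': array([ 0.1325, -0.5845,  0.2219]), 'ee_rot': array([[ 0.9753,  0.221 , -0.0002],
       [ 0.221 , -0.9753,  0.0017],
       [ 0.0002, -0.0016, -1.    ]]), 'wrist_force': array([0.1153, 0.6778, 0.1954]), 'torque': array([ 0.0177, -0.0143,  0.0178]), 'finger_force': 0.0, 'grip_width': 0.0879683999588126}
```

View pics/side0.png

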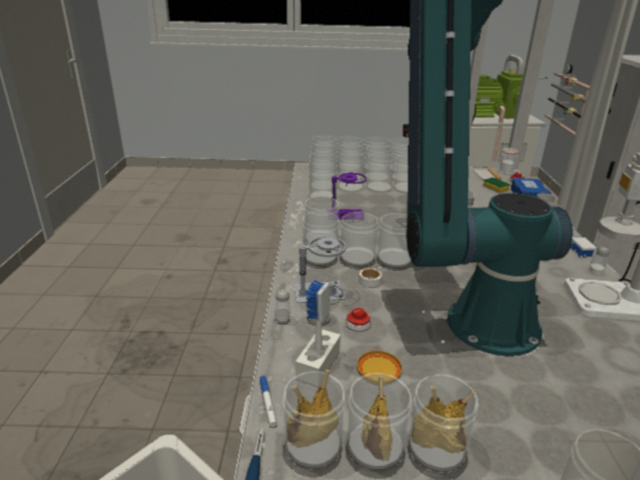

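View pics/top0.png

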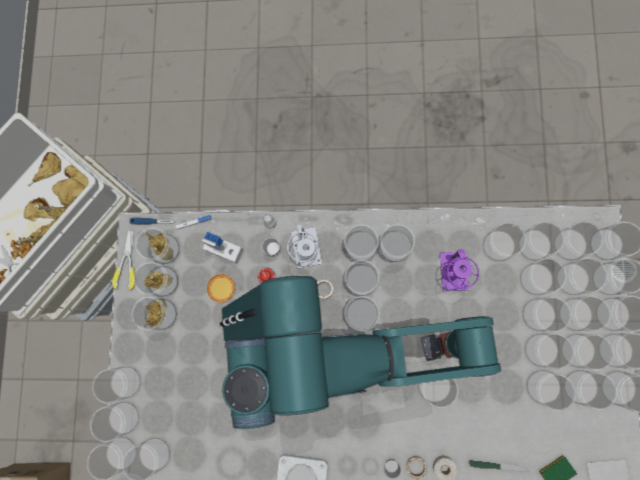

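The side view shows the brush with its blue head at about (318,300), standing in the white block at (318,352), and the grey holder's collar at (325,246). In the top view the block is at (222,247) and the holder at (305,246). I'll crop both closer.

```bash
python3 - <<'E'
import cv2,numpy as np
a=cv2.imread("pics/side0.png")[225:385,265:385]; b=cv2.imread("pics/top0.png")[205:285,190:340]
a=cv2.resize(a,None,fx=3.75,fy=3.75,interpolation=cv2.INTER_CUBIC)
b=cv2.resize(b,None,fx=2.33,fy=2.33,interpolation=cv2.INTER_CUBIC)
o=np.zeros((600,800,3),np.uint8);o[:a.shape[0],:a.shape[1]]=a;o[:b.shape[0],450:450+b.shape[1]]=b[:,:350]
cv2.imwrite("pics/crop0.png",o);print(a.shape,b.shape)
E
```

```text
(600, 450, 3) (186, 350, 3)
```

View pics/crop0.png

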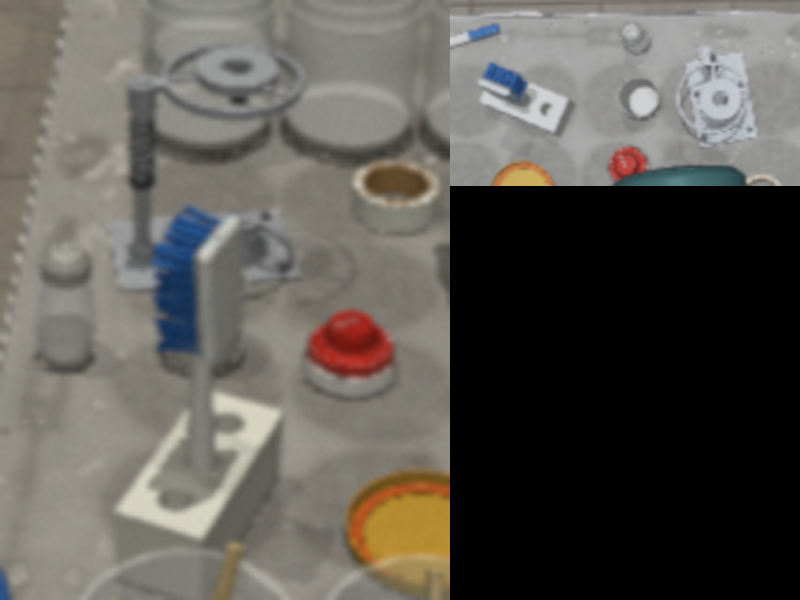

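The crop (side part, 3.75x) shows the post top at (142,83), the hoop's centre near (232,83) and the collar hole at (239,66). The block's outer holes are at (228,422) and (180,497). The bristles face world +x, the back -x.

```bash
cat >h.py <<'E'
from bench import robot
import numpy as np,cv2
np.set_printoptions(precision=4,suppress=True)
def ray(n,p,st=None):
    c=robot.get_calibration(n);K=c.get("intrinsics");x=np.array([(p[0]-K[0,2])/K[0,0],(p[1]-K[1,2])/K[1,1]])
    if n=="wrist":
        r=np.hypot(*x);d=np.array([*(x*(np.sin(r)/r)),np.cos(r)]);T=np.eye(4);T[:3,:3]=st["ee_rot"];T[:3,3]=st["tool_pos"];T=T@c["tool_from_camera"]
    else: d=np.array([*x,1]);T=c["T"]
    return T[:3,3],T[:3,:3]@(d/np.linalg.norm(d))
def atz(n,p,z,st=None):
    o,d=ray(n,p,st);return o+d*(z-o[2])/d[2]
def proj(n,P,st):
    c=robot.get_calibration(n);K=c["intrinsics"]
    if n=="wrist":
        T=np.eye(4);T[:3,:3]=st["ee_rot"];T[:3,3]=st["tool_pos"];T=T@c["tool_from_camera"]
    else:T=c["T"]
    q=T[:3,:3].T@(np.asarray(P)-T[:3,3])
    if n=="wrist":
        h=np.hypot(q[0],q[1]);t=np.arctan2(h,q[2]);x=q[:2]/h*t
    else:x=q[:2]/q[2]
    return K[:2,:2]@x+K[:2,2]
def tri(*rays):
    A=np.zeros((3,3));b=np.zeros(3)
    for o,d in rays:
        M=np.eye(3)-np.outer(d,d);A+=M;b+=M@o
    return np.linalg.solve(A,b)
E
python3 - <<'E'
from h import *
s=lambda u,v:(265+u/3.75,225+v/3.75)
t=lambda u,v:(190+(u-450)/2.333,205+v/2.325)
for n,p,z in [("hole1",(228,422),.05),("hole3",(180,497),.05),("post",(142,83),.152),("hoop",(232,83),.14),("hole",(239,66),.152),("collar",(236,68),.152)]:print(n,atz("side",s(*p),z))
for n,p,z in [("hole3",(547,107),.05),("colhole",(719,99),.152),("post",(706,56),.152),("blk c",(525,98),.05),("headtop",(490,85),.2)]:print(n,atz("top",t(*p),z))
# brush: head top corner of back plate, and head bottom neck: side + top
print("top of head from side at z~.208:",atz("side",s(225,225),.212))
E
```

```text
hole1 [0.4326 0.1284 0.05  ]
hole3 [0.4601 0.1974 0.05  ]
post [ 0.4979 -0.1158  0.152 ]
hoop [ 0.4341 -0.1407  0.14  ]
hole [ 0.4294 -0.1445  0.152 ]
collar [ 0.4315 -0.1414  0.152 ]
hole3 [0.4369 0.1227 0.05  ]
colhole [ 0.4307 -0.1491  0.152 ]
post [ 0.4927 -0.1302  0.152 ]
blk c [0.451  0.1569 0.05  ]
headtop [0.4466 0.1658 0.2   ]
top of head from side at z~.208: [0.438  0.1542 0.212 ]
```

The manual's scale: shifts go in shares of 0.8 m and turns go in shares of 360 degrees. Converting my numbers, 0.21 m / 0.8 = 0.2625, 0.15 m / 0.8 = 0.1875.

Emit:
arm_command --offset '[[0, 0, -0.05], [0, 0, -0.1], [0, 0, -0.15], [0.0375, -0.035, -0.1625], [0.075, -0.07, -0.1625], [0.1125, -0.105, -0.1625], [0.15, -0.14, -0.1625], [0.1875, -0.175, -0.1625], [0.225, -0.21, -0.1625], [0.2625, -0.245, -0.1625]]' --delta_rot '[[0, 0, 0], [0, 0, 0], [0, 0, 0], [0, 0, 0], [0, 0, 0], [0, 0, 0], [0, 0, 0], [0, 0, 0], [0, 0, 0], [0, 0, 0]]'

```text
clock: 0.93
tool_pos: [0.2945, -0.3456, 0.3524]
ee_rot: [[0.975, 0.22, -0.0], [0.22, -0.975, 0.001], [-0.0, -0.001, -1.0]]
wrist_force: [0.5, -1.2, -0.1]
grip_width: 0.0882
finger_force: 0.0
```

In the tool's units: 0.18 m / 0.8 = 0.225, -0.168 m / 0.8 = -0.21.

Emit:
arm_command --offset '[[0.0375, -0.035, 0], [0.075, -0.07, 0], [0.1125, -0.105, 0], [0.15, -0.14, 0], [0.1875, -0.175, 0], [0.225, -0.21, 0], [0.225, -0.21, 0], [0.225, -0.21, 0], [0.225, -0.21, 0]]' --delta_rot '[[0, 0, 0], [0, 0, 0], [0, 0, 0], [0, 0, 0], [0, 0, 0], [0, 0, 0], [0, 0, 0], [0, 0, 0], [0, 0, 0]]'

```text
clock: 1.68
tool_pos: [0.4321, -0.144, 0.3523]
ee_rot: [[0.975, 0.222, -0.001], [0.222, -0.975, -0.0], [-0.001, -0.0, -1.0]]
wrist_force: [0.6, -0.2, 0.5]
grip_width: 0.088
finger_force: 0.0
```

```bash
python3 - <<'E'
from h import *
import pickle
s=robot.read_state();im=robot.capture("wrist");pickle.dump(s,open("s1.pkl","wb"))
cv2.imwrite("pics/w1.png",im);print(s["tool_pos"],s["ee_rot"],s["joint_positions"])
E
```

```text
[ 0.4321 -0.144   0.3523] [[ 0.975   0.2222 -0.0011]
 [ 0.2222 -0.975  -0.0002]
 [-0.0012 -0.0001 -1.    ]] [-0.473   0.0431  1.6004 -0.0007  1.4991  0.8738]
```

View pics/w1.png

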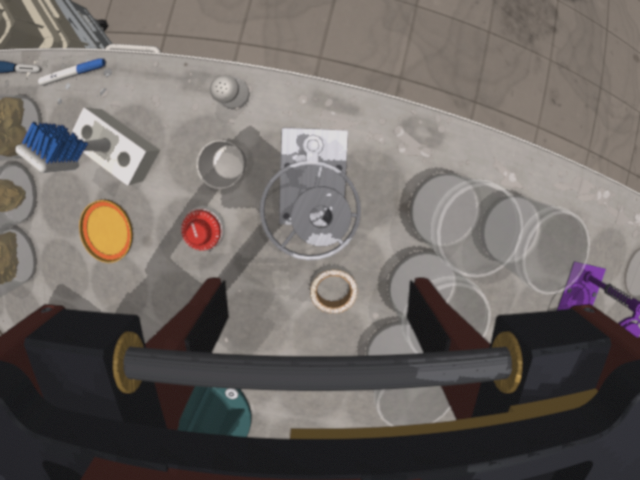

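The wrist view shows the hoop (outline about (262..356, 163..258)), the collar with its hole near (321,215), the post at (314,145), the cup at (221,163), the block at (113,145) and the brush head at (50,148).

```bash
python3 - <<'E'
import cv2
a=cv2.imread("pics/w1.png")[155:265,255:365]
cv2.imwrite("pics/w1c.png",cv2.resize(a,None,fx=5,fy=5,interpolation=cv2.INTER_CUBIC))
E
```

```text
(no output)
```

View pics/w1c.png

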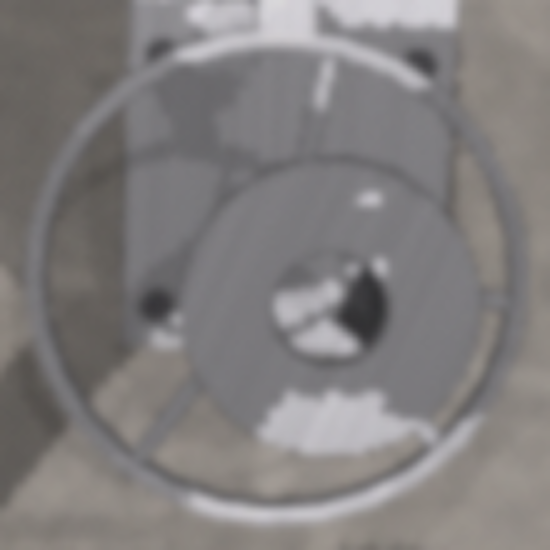

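In the tool's units: -0.296 m / 0.8 = -0.37, 0.083 m / 0.8 = 0.1038.

Emit:
arm_command --offset '[[0.0125, -0.0438, 0], [0.025, -0.0875, 0], [0.0375, -0.1313, 0], [0.05, -0.175, 0], [0.0625, -0.2188, 0], [0.075, -0.2625, 0], [0.0875, -0.3063, 0], [0.0963, -0.3375, 0], [0.1038, -0.37, 0], [0.1038, -0.37, 0]]' --delta_rot '[[0, 0, 0], [0, 0, 0], [0, 0, 0], [0, 0, 0], [0, 0, 0], [0, 0, 0], [0, 0, 0], [0, 0, 0], [0, 0, 0], [0, 0, 0]]'

```text
clock: 2.57
tool_pos: [0.4483, 0.1649, 0.3526]
ee_rot: [[0.975, 0.221, -0.0], [0.221, -0.975, 0.002], [0.0, -0.002, -1.0]]
wrist_force: [-0.3, 0.7, -0.3]
grip_width: 0.0881
finger_force: 0.0
```

Emit:
arm_command --offset '[[0, 0, 0], [0, 0, 0]]' --delta_rot '[[0, 0, 0], [0, 0, 0]]'

```text
clock: 2.73
tool_pos: [0.4482, 0.1613, 0.3525]
ee_rot: [[0.976, 0.219, -0.0], [0.219, -0.976, -0.001], [-0.001, 0.001, -1.0]]
wrist_force: [-0.7, -0.6, 0.6]
grip_width: 0.0876
finger_force: 0.0
```

```bash
python3 - <<'E'
from h import *
import pickle
s1=pickle.load(open("s1.pkl","rb"))
f=lambda u,v:((u+.5)/5-.5+255,(v+.5)/5-.5+155)
for n,p,z in [("collar",(333,305),.152),("hole",(330,308),.152),("hole-l",(272,308),.152),("hole-r",(388,308),.152),("coll-l",(187,305),.152),("coll-r",(480,305),.152),("hoop",(278,279),.15),("hoop-l",(30,279),.15),("hoop-r",(527,279),.15)]:print(n,atz("wrist",f(*p),z,s1))
print("post",atz("wrist",(314,145),.152,s1))
s=robot.read_state();im=robot.capture("wrist");pickle.dump(s,open("s2.pkl","wb"))
cv2.imwrite("pics/w2.png",im);print(s["tool_pos"],s["ee_rot"])
cv2.imwrite("pics/w2c.png",cv2.resize(im[110:310,215:415],None,fx=3,fy=3,interpolation=cv2.INTER_CUBIC))
E
```

```text
collar [ 0.433  -0.1469  0.152 ]
hole [ 0.4322 -0.1464  0.152 ]
hole-l [ 0.4297 -0.1352  0.152 ]
hole-r [ 0.4348 -0.1576  0.152 ]
coll-l [ 0.4266 -0.1186  0.152 ]
coll-r [ 0.4395 -0.1753  0.152 ]
hoop [ 0.4353 -0.1352  0.15  ]
hoop-l [ 0.4245 -0.0867  0.15  ]
hoop-r [ 0.4465 -0.1835  0.15  ]
post [ 0.4992 -0.1245  0.152 ]
[0.4482 0.1613 0.3525] [[ 0.9757  0.2191 -0.0003]
 [ 0.2191 -0.9757 -0.0009]
 [-0.0005  0.0008 -1.    ]]
```

View pics/w2c.png

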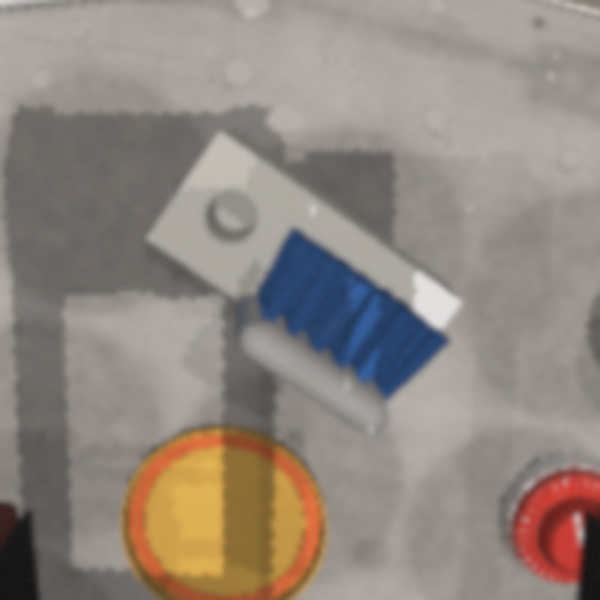

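The close crop shows the brush from above: back plate ends at (241,337) and (378,425), bristle tips at (297,232) and (447,342). One free block hole is at (231,215), and the block's corners are at (222,132), (148,238) and (462,302).

```bash
python3 - <<'E'
from h import *
import pickle
s=pickle.load(open("s2.pkl","rb"))
f=lambda u,v:((u+.5)/3-.5+215,(v+.5)/3-.5+110)
R=s["ee_rot"]
W={}
for n,p,z in [("backL",(243,333),.21),("backR",(378,425),.21),("brL",(297,232),.21),("brR",(447,342),.21),("hole1",(231,215),.05),("bc1",(222,132),.05),("bc2",(148,238),.05),("bc4",(462,302),.05)]:
    W[n]=atz("wrist",f(*p),z,s);print(n,W[n])
bx=W["backR"]-W["backL"];print("len",np.linalg.norm(bx),"dir",np.degrees(np.arctan2(bx[1],bx[0])))
b2=W["brR"]-W["brL"];print("len",np.linalg.norm(b2),np.degrees(np.arctan2(b2[1],b2[0])))
bl=W["bc4"]-W["bc1"];print("block len",np.linalg.norm(bl),np.degrees(np.arctan2(bl[1],bl[0])),"centre",(W["bc4"]+W["bc2"])/2)
print("tool y dir",np.degrees(np.arctan2(R[1,1],R[0,1])))
E
```

```text
backL [0.4515 0.1813 0.21  ]
backR [0.4337 0.1383 0.21  ]
brL [0.4824 0.1727 0.21  ]
brR [0.4616 0.1251 0.21  ]
hole1 [0.4642 0.1985 0.05  ]
bc1 [0.4974 0.2095 0.05  ]
bc2 [0.4474 0.2308 0.05  ]
bc4 [0.4498 0.0953 0.05  ]
len 0.046477167855455886 dir -112.4296494795765
len 0.05199372442869419 -113.56324512253549
block len 0.12368904438357561 -112.65475095700536 centre [0.4486 0.1631 0.05  ]
tool y dir -77.34094389478778
```

In the tool's units: 0.1 m / 0.8 = 0.125, 0.002 m / 0.8 = 0.0025, 0.62 rad / 6.2832 = 0.0987.

Emit:
arm_command --offset '[[0.0025, 0.005, 0], [0.0025, 0.005, 0.0125], [0.0025, 0.005, 0.025], [0.0025, 0.005, 0.0375], [0.0025, 0.005, 0.05], [0.0025, 0.005, 0.0625], [0.0025, 0.005, 0.0875], [0.0025, 0.005, 0.1125], [0.0025, 0.005, 0.125], [0.0025, 0.005, 0.125]]' --delta_rot '[[0, 0, 0.0191], [0, 0, 0.0382], [0, 0, 0.0573], [0, 0, 0.0764], [0, 0, 0.0955], [0, 0, 0.0987], [0, 0, 0.0987], [0, 0, 0.0987], [0, 0, 0.0987], [0, 0, 0.0987]]'

```text
clock: 3.62
tool_pos: [0.4493, 0.1583, 0.2505]
ee_rot: [[0.922, -0.386, -0.004], [-0.386, -0.922, -0.001], [-0.004, 0.003, -1.0]]
wrist_force: [-0.8, 0.1, -0.7]
grip_width: 0.0876
finger_force: 0.0
```

```bash
python3 - <<'E'
from h import *
import pickle
s=robot.read_state();im=robot.capture("wrist");pickle.dump(s,open("s3.pkl","wb"))
cv2.imwrite("pics/w3.png",im);print(s["tool_pos"],s["ee_rot"],s["joint_positions"])
E
```

```text
[0.4493 0.1583 0.2505] [[ 0.9223 -0.3865 -0.0045]
 [-0.3865 -0.9223 -0.001 ]
 [-0.0038  0.0026 -1.    ]] [ 0.1938  0.1545  1.7247 -0.0001  1.2671  2.1614]
```

View pics/w3.png

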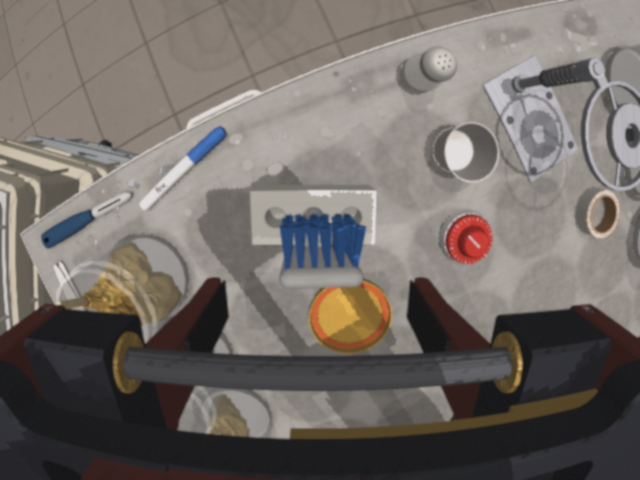

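The view is aligned: the head is centred at column 322 between the fingers (226 and 412), with its back at rows 268–287 and bristle tips at row 215.

```bash
python3 - <<'E'
from h import *
import pickle
s=pickle.load(open("s3.pkl","rb"))
for p in [(281,278),(363,278),(322,287),(322,268),(322,215)]:
    print(p,[s["ee_rot"].T@(atz("wrist",p,z,s)-s["tool_pos"]) for z in (.205,.212)])
E
```

```text
(281, 278) [array([-0.0068, -0.0218,  0.0455]), array([-0.0041, -0.021 ,  0.0385])]
(363, 278) [array([-0.0069,  0.0271,  0.0456]), array([-0.0042,  0.0262,  0.0386])]
(322, 287) [array([-0.0125,  0.0027,  0.0456]), array([-0.0097,  0.0026,  0.0385])]
(322, 268) [array([-0.0004,  0.0026,  0.0455]), array([0.002 , 0.0025, 0.0385])]
(322, 215) [array([0.0313, 0.0025, 0.0454]), array([0.0327, 0.0024, 0.0384])]
```

In the tool's units: 0.0935 m / 0.8 = 0.1169, 0.002 m / 0.8 = 0.0025.

Emit:
arm_command --offset '[[0.0038, 0.0025, 0.0188], [0.0038, 0.0025, 0.0438], [0.0038, 0.0025, 0.0688], [0.0038, 0.0025, 0.0938], [0.0038, 0.0025, 0.11], [0.0038, 0.0025, 0.1169], [0.0038, 0.0025, 0.1169]]' --delta_rot '[[0, 0, 0], [0, 0, 0], [0, 0, 0], [0, 0, 0], [0, 0, 0], [0, 0, 0], [0, 0, 0]]'

```text
clock: 4.25
tool_pos: [0.453, 0.1564, 0.1591]
ee_rot: [[0.922, -0.387, -0.001], [-0.387, -0.922, -0.0], [-0.001, 0.0, -1.0]]
wrist_force: [0.6, 0.0, 0.2]
grip_width: 0.0879
finger_force: 0.0
```

Emit:
arm_command --offset '[[0, 0, 0], [0, 0, 0], [0, 0, 0], [0, 0, 0], [0, 0, 0], [0, 0, 0], [0, 0, 0], [0, 0, 0]]' --delta_rot '[[0, 0, 0], [0, 0, 0], [0, 0, 0], [0, 0, 0], [0, 0, 0], [0, 0, 0], [0, 0, 0], [0, 0, 0]]' --jaw 0.03

```text
clock: 4.92
tool_pos: [0.453, 0.1567, 0.1594]
ee_rot: [[0.922, -0.387, 0.0], [-0.387, -0.922, 0.0], [0.0, -0.0, -1.0]]
wrist_force: [-0.8, 0.2, 1.3]
grip_width: 0.049
finger_force: 29.6
```

In the tool's units: -0.19 m / 0.8 = -0.2375, -0.175 m / 0.8 = -0.2188.

Emit:
arm_command --offset '[[0, 0, -0.0063], [0, 0, -0.0188], [0, 0, -0.0375], [0, 0, -0.0688], [0, 0, -0.1063], [0, 0, -0.1438], [0, 0, -0.1813], [0, 0, -0.2188], [0, 0, -0.2375], [0, 0, -0.2375]]' --delta_rot '[[0, 0, 0], [0, 0, 0], [0, 0, 0], [0, 0, 0], [0, 0, 0], [0, 0, 0], [0, 0, 0], [0, 0, 0], [0, 0, 0], [0, 0, 0]]'

```text
clock: 5.75
tool_pos: [0.4549, 0.157, 0.354]
ee_rot: [[0.922, -0.387, 0.008], [-0.387, -0.922, 0.002], [0.007, -0.005, -1.0]]
wrist_force: [0.3, 0.5, -0.2]
grip_width: 0.0492
finger_force: 29.7
```

```bash
python3 - <<'E'
from h import *
import pickle
s=robot.read_state();w=robot.capture("wrist");a=robot.capture("side");t=robot.capture("top");pickle.dump(s,open("s4.pkl","wb"))
for n,i in zip("wst",(w,a,t)):cv2.imwrite(f"pics/l4{n}.png",i)
print(s["tool_pos"],s["ee_rot"],s["wrist_force"],s["grip_width"],s["finger_force"])
# expected tip / neck
R=s["ee_rot"];T=s["tool_pos"]
for off in (-.018,.154): 
    P=T+R@np.array([-.006,0,off]);print([proj(c,P,s) for c in("wrist","side","top")])
for off in (.018,.1555): 
    P=T+R@np.array([-.006,0,off]);print([proj(c,P,s) for c in("wrist","side","top")])
o=np.zeros((600,800,3),np.uint8)
P=proj("side",T+R@np.array([0,0,.08]),s).astype(int);o[:,:400]=cv2.resize(a[P[1]-75:P[1]+75,P[0]-50:P[0]+50],(400,600),interpolation=cv2.INTER_CUBIC)
print("side origin",P-[50,75])
P=np.array([320,200]);o[:,400:]=cv2.resize(w[50:350,220:420],(400,600),interpolation=cv2.INTER_CUBIC)
cv2.imwrite("pics/l4.png",o)
E
```

```text
[0.4549 0.157  0.354 ] [[ 0.9222 -0.3867  0.0081]
 [-0.3868 -0.9222  0.0016]
 [ 0.0068 -0.0046 -1.    ]] [ 0.2683  0.5454 -0.1577] 0.049173163474777716 29.654247105354443
[array([317.4498, 328.3227]), array([321.0935, 217.7449]), array([192.0246, 231.0911])]
[array([317.6617, 232.6954]), array([318.8605, 291.0216]), array([209.0764, 240.2936])]
[array([317.5249, 295.3814]), array([320.5959, 234.0761]), array([195.9027, 233.184 ])]
[array([317.6626, 232.2832]), array([318.8425, 291.611 ]), array([209.21  , 240.3657])]
side origin [267 185]
```

View pics/l4.png

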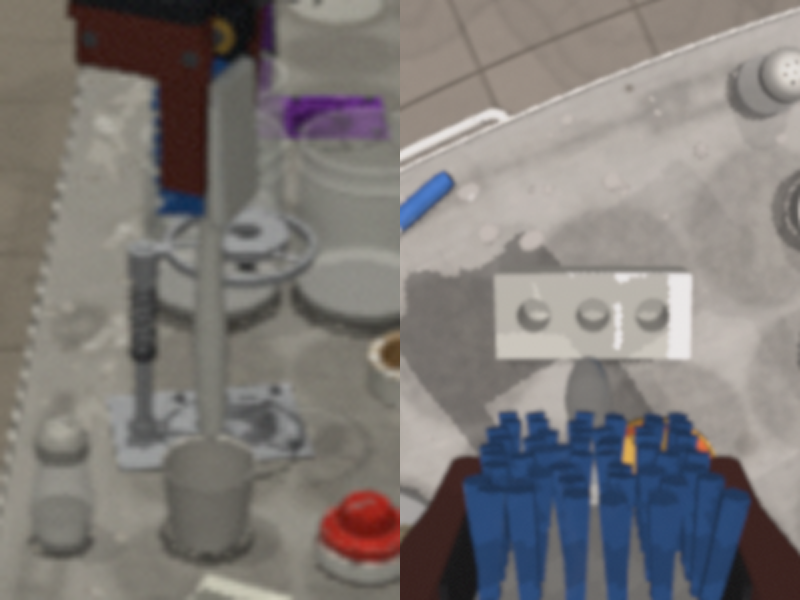

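The crop shows the handle hanging straight in the side part, from neck (211,222) to an end near (212,438) in front of the cup. In the wrist part the handle's end silhouette tops out at (590,358). The block's holes are empty and the cup is upright.

```bash
python3 - <<'E'
from h import *
import pickle
s=pickle.load(open("s4.pkl","rb"));R=s["ee_rot"];T=s["tool_pos"]
def tool(n,p,L):
    o,d=ray(n,p,s);o=R.T@(o-T);d=R.T@d;return o+d*(L-o[2])/d[2]
for L in(.145,.15,.155):print(L,"wrist edge",tool("wrist",(315,229),L))
# side: intersect vertical plane tool x=c
for c in(-.012,-.006,0):
    for p in((319.75,241),(319.9,285),(320,294.5)):
        o,d=ray("side",p,s);o=R.T@(o-T);d=R.T@d;print(c,p,o+d*(c-o[0])/d[0])
E
cat >crop.py <<'E'
import cv2,numpy as np
a=cv2.imread("pics/l4s.png")[225:305,295:345];b=cv2.imread("pics/l4w.png")[215:300,285:350];c=cv2.imread("pics/l4t.png")[215:255,180:230]
o=np.zeros((600,800,3),np.uint8)
for im,f,x,y in((a,7,0,0),(b,6,355,0)):
    r=cv2.resize(im,None,fx=f,fy=f,interpolation=cv2.INTER_CUBIC);r=cv2.convertScaleAbs(r,alpha=1.5,beta=-40);o[y:y+r.shape[0],x:x+r.shape[1]]=r
cv2.imwrite("pics/l4d.png",o)
E
python3 crop.py
```

```text
0.145 wrist edge [-0.0005 -0.0023  0.145 ]
0.15 wrist edge [-0.0017 -0.0023  0.15  ]
0.155 wrist edge [-0.0029 -0.0023  0.155 ]
-0.012 (319.75, 241) [-0.012  -0.0174  0.0238]
-0.012 (319.9, 285) [-0.012  -0.0096  0.1314]
-0.012 (320, 294.5) [-0.012  -0.0075  0.1565]
-0.006 (319.75, 241) [-0.006  -0.0033  0.0321]
-0.006 (319.9, 285) [-0.006   0.0046  0.1415]
-0.006 (320, 294.5) [-0.006   0.0068  0.1671]
0 (319.75, 241) [0.     0.0109 0.0403]
0 (319.9, 285) [0.     0.0189 0.1517]
0 (320, 294.5) [0.     0.0211 0.1777]
```

View pics/l4d.png

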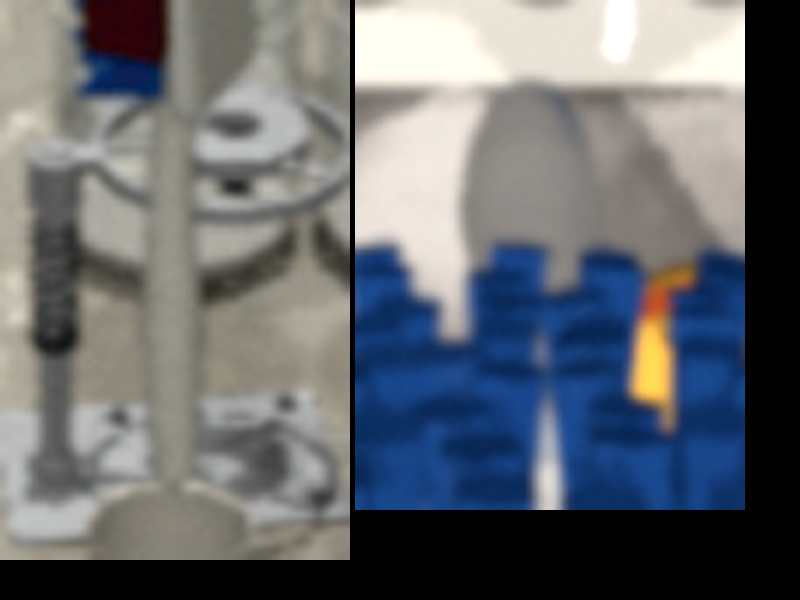

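In the tool's units: 0.278 m / 0.8 = 0.3475, 0.09 m / 0.8 = 0.1125, 0.034 rad / 6.2832 = 0.0054.

Emit:
arm_command --offset '[[0.005, 0.015, 0], [0.0175, 0.05, 0], [0.0313, 0.09, 0], [0.045, 0.13, 0], [0.0588, 0.17, 0], [0.0725, 0.21, 0], [0.0863, 0.25, 0], [0.1, 0.2875, 0], [0.1125, 0.3225, 0], [0.1213, 0.3475, 0]]' --delta_rot '[[0, 0.0005, 0], [0, 0.001, 0], [-0.0005, 0.0016, 0], [-0.001, 0.0024, 0], [-0.0014, 0.0032, 0], [-0.0019, 0.004, 0], [-0.0024, 0.0048, 0], [-0.0029, 0.0054, 0], [-0.0029, 0.0054, 0], [-0.0029, 0.0054, 0]]'

```text
clock: 6.73
tool_pos: [0.4329, -0.1399, 0.3476]
ee_rot: [[0.921, -0.388, 0.021], [-0.388, -0.921, -0.03], [0.031, 0.019, -0.999]]
wrist_force: [0.4, 0.1, -1.0]
grip_width: 0.0487
finger_force: 29.7
```

In the tool's units: 0.01 m / 0.8 = 0.0125, 0.008 m / 0.8 = 0.01.

Emit:
arm_command --offset '[[0.0038, 0.01, 0], [0.005, 0.0125, 0], [0.005, 0.0125, 0], [0.005, 0.0125, 0], [0.005, 0.0125, 0]]' --delta_rot '[[0, 0, 0], [0, 0, 0], [0, 0, 0], [0, 0, 0], [0, 0, 0]]'

```text
clock: 7.15
tool_pos: [0.4344, -0.1469, 0.3492]
ee_rot: [[0.922, -0.386, 0.024], [-0.385, -0.922, -0.029], [0.033, 0.017, -0.999]]
wrist_force: [0.5, 0.0, 0.1]
grip_width: 0.0489
finger_force: 29.7
```

```bash
python3 - <<'E'
from h import *
import pickle
s=robot.read_state();w=robot.capture("wrist");a=robot.capture("side");pickle.dump(s,open("s5.pkl","wb"))
print(s["tool_pos"],s["ee_rot"],s["wrist_force"],s["torque"])
o=np.zeros((600,800,3),np.uint8)
o[:,:400]=cv2.resize(a[195:270,300:350],(400,600),interpolation=cv2.INTER_CUBIC)
o[:,400:]=cv2.resize(w[180:300,280:360],(400,600),interpolation=cv2.INTER_CUBIC)
cv2.imwrite("pics/l5.png",o)
E
```

```text
[ 0.4344 -0.1469  0.3492] [[ 0.9223 -0.3858  0.0239]
 [-0.3851 -0.9224 -0.0289]
 [ 0.0332  0.0175 -0.9993]] [0.4545 0.048  0.0671] [ 0.0374 -0.0052  0.0391]
```

View pics/l5.png

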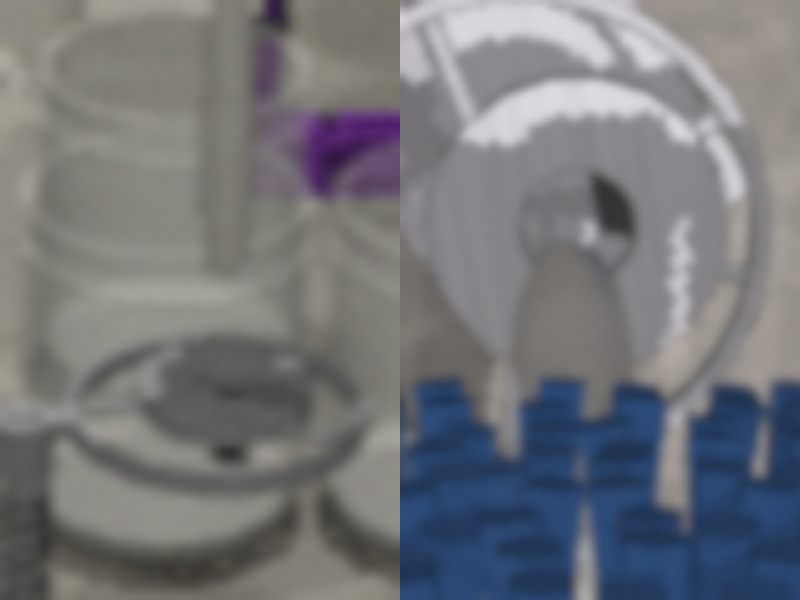

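The wrist part shows the hole's centre at (578,225) and the handle's end silhouette top at (567,245). In the side part the handle's end is at (227,272).

```bash
python3 - <<'E'
from h import *
import pickle
s=pickle.load(open("s5.pkl","rb"));R=s["ee_rot"];T=s["tool_pos"]
f=lambda u,v:((u-400+.5)/5-.5+280,(v+.5)/5-.5+180)
for p in[(578,225),(520,225),(636,225),(578,170)]:print("hole",atz("wrist",f(*p),.152,s))
tz=T[2]-.155
e=atz("wrist",f(568,245),tz+.0065,s);xd=R[:,0]*[1,1,0];tip=e-xd*.0067
print("tip est wrist",tip, "rel TCP in yaw frame",R[:2,:2].T@(tip-T)[:2])
o,d=ray("side",((227.5)/8-.5+300,(272.5)/8-.5+195),s)
for z in(tz-.003,tz,tz+.003):print("side tip",o+d*(z-o[2])/d[2])
E
```

```text
hole [ 0.4323 -0.147   0.152 ]
hole [ 0.4367 -0.1365  0.152 ]
hole [ 0.4278 -0.1576  0.152 ]
hole [ 0.4424 -0.1513  0.152 ]
tip est wrist [ 0.4323 -0.1446  0.2007] rel TCP in yaw frame [-0.0028 -0.0013]
side tip [ 0.4326 -0.151   0.1912]
side tip [ 0.4326 -0.1451  0.1942]
side tip [ 0.4327 -0.1391  0.1972]
```

In the tool's units: 0.037 m / 0.8 = 0.0463, 0.0018 m / 0.8 = 0.0023.

Emit:
arm_command --offset '[[0.001, 0.0023, 0.0038], [0.0006, 0.002, 0.0125], [0.0004, 0.0018, 0.025], [0, 0.0016, 0.035], [-0.0004, 0.0015, 0.0425], [-0.0005, 0.0014, 0.0463], [-0.0005, 0.0014, 0.0463], [-0.0005, 0.0014, 0.0463]]' --delta_rot '[[0, 0, 0], [0, 0, 0], [0, 0, 0], [0, 0, 0], [0, 0, 0], [0, 0, 0], [0, 0, 0], [0, 0, 0]]'

```text
clock: 7.92
tool_pos: [0.4346, -0.15, 0.3123]
ee_rot: [[0.922, -0.387, 0.024], [-0.386, -0.922, -0.029], [0.033, 0.018, -0.999]]
wrist_force: [0.9, 0.2, -0.8]
grip_width: 0.0489
finger_force: 29.7
```

In the tool's units: 0.008 m / 0.8 = 0.01, 0.007 m / 0.8 = 0.0088.

Emit:
arm_command --offset '[[0, 0, 0.0013], [0, 0, 0.0025], [-0.0001, 0, 0.0038], [-0.0001, 0, 0.005], [-0.0003, 0, 0.0063], [-0.0003, -0.0001, 0.0075], [-0.0003, -0.0001, 0.0088], [-0.0004, -0.0001, 0.01], [-0.0004, -0.0001, 0.01]]' --delta_rot '[[0, 0, 0], [0, 0, 0], [0, 0, 0], [0, 0, 0], [0, 0, 0], [0, 0, 0], [0, 0, 0], [0, 0, 0], [0, 0, 0]]'

```text
clock: 8.67
tool_pos: [0.4345, -0.15, 0.3043]
ee_rot: [[0.922, -0.387, 0.024], [-0.386, -0.922, -0.029], [0.034, 0.018, -0.999]]
wrist_force: [-0.2, 0.2, -1.2]
grip_width: 0.0492
finger_force: 29.7
```

In the tool's units: 0.008 m / 0.8 = 0.01, 0.003 m / 0.8 = 0.0038.

Emit:
arm_command --offset '[[0, 0, 0.0013], [0, 0, 0.0025], [-0.0001, 0, 0.0038], [-0.0001, 0, 0.005], [-0.0003, 0, 0.0063], [-0.0003, -0.0001, 0.0075], [-0.0003, -0.0001, 0.0088], [-0.0004, -0.0001, 0.01], [-0.0004, -0.0001, 0.01]]' --delta_rot '[[0, 0, 0], [0, 0, 0], [0, 0, 0], [0, 0, 0], [0, 0, 0], [0, 0, 0], [0, 0, 0], [0, 0, 0], [0, 0, 0]]'

```text
clock: 9.42
tool_pos: [0.4345, -0.15, 0.2963]
ee_rot: [[0.922, -0.387, 0.024], [-0.386, -0.922, -0.029], [0.034, 0.018, -0.999]]
wrist_force: [1.1, -0.5, -1.1]
grip_width: 0.0489
finger_force: 29.7
```

In the tool's units: 0.008 m / 0.8 = 0.01, 0.007 m / 0.8 = 0.0088.

Emit:
arm_command --offset '[[0, 0, 0.0013], [0, 0, 0.0025], [-0.0001, 0, 0.0038], [-0.0001, 0, 0.005], [-0.0003, 0, 0.0063], [-0.0003, -0.0001, 0.0075], [-0.0003, -0.0001, 0.0088], [-0.0004, -0.0001, 0.01], [-0.0004, -0.0001, 0.01]]' --delta_rot '[[0, 0, 0], [0, 0, 0], [0, 0, 0], [0, 0, 0], [0, 0, 0], [0, 0, 0], [0, 0, 0], [0, 0, 0], [0, 0, 0]]'

```text
clock: 10.17
tool_pos: [0.4345, -0.1501, 0.2883]
ee_rot: [[0.922, -0.387, 0.024], [-0.386, -0.922, -0.029], [0.034, 0.018, -0.999]]
wrist_force: [0.3, -0.3, -0.5]
grip_width: 0.0493
finger_force: 29.7
```

In the tool's units: 0.008 m / 0.8 = 0.01, 0.007 m / 0.8 = 0.0088.

Emit:
arm_command --offset '[[0, 0, 0.0013], [0, 0, 0.0025], [-0.0001, 0, 0.0038], [-0.0001, 0, 0.005], [-0.0003, 0, 0.0063], [-0.0003, -0.0001, 0.0075], [-0.0003, -0.0001, 0.0088], [-0.0004, -0.0001, 0.01], [-0.0004, -0.0001, 0.01]]' --delta_rot '[[0, 0, 0], [0, 0, 0], [0, 0, 0], [0, 0, 0], [0, 0, 0], [0, 0, 0], [0, 0, 0], [0, 0, 0], [0, 0, 0]]'

```text
clock: 10.92
tool_pos: [0.4347, -0.1499, 0.2805]
ee_rot: [[0.922, -0.387, 0.025], [-0.386, -0.922, -0.029], [0.034, 0.017, -0.999]]
wrist_force: [1.0, 1.9, 1.2]
grip_width: 0.0494
finger_force: 29.5
```

```bash
python3 - <<'E'
from h import *
s=robot.read_state();w=robot.capture("wrist");a=robot.capture("side")
F=[]
for i in range(4):
    F.append(robot.read_state()["wrist_force"]);robot.capture("top")
print(np.mean(F,0),s["tool_pos"],s["torque"])
o=np.zeros((600,800,3),np.uint8)
o[:,:400]=cv2.resize(a[200:275,300:350],(400,600),interpolation=cv2.INTER_CUBIC)
o[:,400:]=cv2.resize(w[180:300,280:360],(400,600),interpolation=cv2.INTER_CUBIC)
cv2.imwrite("pics/l6.png",o)
E
```

```text
[0.6431 1.843  1.1406] [ 0.4347 -0.1499  0.2805] [ 0.5989 -0.1436 -0.0015]
```

View pics/l6.png

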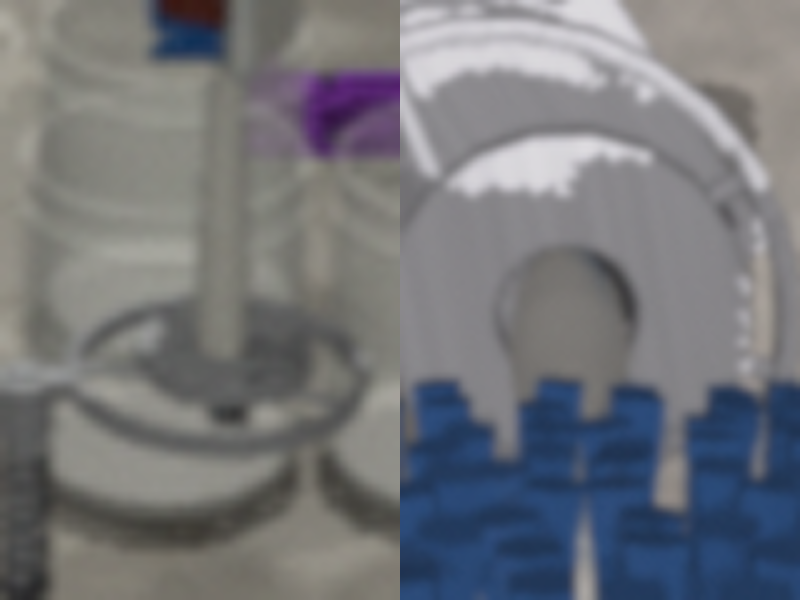

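The picture shows the handle inside the collar's hole, well centred. The light contact force is from the leaf spring.

In the tool's units: 0.008 m / 0.8 = 0.01, 0.007 m / 0.8 = 0.0088.

Emit:
arm_command --offset '[[0, 0, 0.0013], [-0.0001, 0, 0.0025], [-0.0001, -0.0001, 0.0038], [-0.0001, -0.0001, 0.005], [-0.0003, -0.0001, 0.0063], [-0.0003, -0.0001, 0.0075], [-0.0003, -0.0001, 0.0088], [-0.0004, -0.0001, 0.01]]' --delta_rot '[[0, 0, 0], [0, 0, 0], [0, 0, 0], [0, 0, 0], [0, 0, 0], [0, 0, 0], [0, 0, 0], [0, 0, 0]]'

```text
clock: 11.88
tool_pos: [0.435, -0.1498, 0.2728]
ee_rot: [[0.922, -0.387, 0.025], [-0.386, -0.922, -0.029], [0.035, 0.017, -0.999]]
wrist_force: [1.5, 3.3, 6.5]
grip_width: 0.0489
finger_force: 29.3
```

In the tool's units: 0.008 m / 0.8 = 0.01, 0.007 m / 0.8 = 0.0088.

Emit:
arm_command --offset '[[0, 0, 0.0013], [-0.0001, 0, 0.0025], [-0.0001, -0.0001, 0.0038], [-0.0001, -0.0001, 0.005], [-0.0003, -0.0001, 0.0063], [-0.0003, -0.0001, 0.0075], [-0.0003, -0.0001, 0.0088], [-0.0004, -0.0001, 0.01]]' --delta_rot '[[0, 0, 0], [0, 0, 0], [0, 0, 0], [0, 0, 0], [0, 0, 0], [0, 0, 0], [0, 0, 0], [0, 0, 0]]'

```text
clock: 12.55
tool_pos: [0.4343, -0.1494, 0.264]
ee_rot: [[0.922, -0.387, 0.024], [-0.387, -0.922, -0.028], [0.033, 0.017, -0.999]]
wrist_force: [1.3, 4.8, 3.1]
grip_width: 0.0493
finger_force: 29.2
```

In the tool's units: 0.008 m / 0.8 = 0.01, 0.007 m / 0.8 = 0.0088.

Emit:
arm_command --offset '[[0, 0, 0.0013], [-0.0001, 0, 0.0025], [-0.0001, -0.0001, 0.0038], [-0.0001, -0.0001, 0.005], [-0.0003, -0.0001, 0.0063], [-0.0003, -0.0001, 0.0075], [-0.0003, -0.0001, 0.0088], [-0.0004, -0.0001, 0.01]]' --delta_rot '[[0, 0, 0], [0, 0, 0], [0, 0, 0], [0, 0, 0], [0, 0, 0], [0, 0, 0], [0, 0, 0], [0, 0, 0]]'

```text
clock: 13.22
tool_pos: [0.4342, -0.1494, 0.256]
ee_rot: [[0.922, -0.387, 0.024], [-0.387, -0.922, -0.028], [0.033, 0.016, -0.999]]
wrist_force: [1.6, 6.0, 4.2]
grip_width: 0.049
finger_force: 29.3
```

In the tool's units: 0.008 m / 0.8 = 0.01, 0.007 m / 0.8 = 0.0088.

Emit:
arm_command --offset '[[0, 0, 0.0013], [-0.0001, 0, 0.0025], [-0.0001, -0.0001, 0.0038], [-0.0001, -0.0001, 0.005], [-0.0003, -0.0001, 0.0063], [-0.0003, -0.0001, 0.0075], [-0.0003, -0.0001, 0.0088], [-0.0004, -0.0001, 0.01]]' --delta_rot '[[0, 0, 0], [0, 0, 0], [0, 0, 0], [0, 0, 0], [0, 0, 0], [0, 0, 0], [0, 0, 0], [0, 0, 0]]'

```text
clock: 13.88
tool_pos: [0.4341, -0.1493, 0.248]
ee_rot: [[0.922, -0.387, 0.024], [-0.387, -0.922, -0.028], [0.033, 0.016, -0.999]]
wrist_force: [1.9, 5.8, 3.4]
grip_width: 0.0494
finger_force: 29.3
```

In the tool's units: 0.01 m / 0.8 = 0.0125, 0.009 m / 0.8 = 0.0113.

Emit:
arm_command --offset '[[0, 0, 0.0013], [-0.0001, 0, 0.0025], [-0.0001, -0.0001, 0.0038], [-0.0001, -0.0001, 0.005], [-0.0003, -0.0001, 0.0063], [-0.0003, -0.0001, 0.0075], [-0.0003, -0.0001, 0.0088], [-0.0004, -0.0001, 0.01], [-0.0004, -0.0003, 0.0113], [-0.0004, -0.0003, 0.0125]]' --delta_rot '[[0, 0, 0], [0, 0, 0], [0, 0, 0], [0, 0, 0], [0, 0, 0], [0, 0, 0], [0, 0, 0], [0, 0, 0], [0, 0, 0], [0, 0, 0]]'

```text
clock: 14.72
tool_pos: [0.4341, -0.1493, 0.238]
ee_rot: [[0.922, -0.387, 0.024], [-0.387, -0.922, -0.028], [0.033, 0.016, -0.999]]
wrist_force: [0.8, 6.4, 2.7]
grip_width: 0.0489
finger_force: 29.3
```

In the tool's units: 0.01 m / 0.8 = 0.0125, 0.009 m / 0.8 = 0.0113.

Emit:
arm_command --offset '[[0, 0, 0.0013], [-0.0001, 0, 0.0025], [-0.0001, -0.0001, 0.0038], [-0.0001, -0.0001, 0.005], [-0.0003, -0.0001, 0.0063], [-0.0003, -0.0001, 0.0075], [-0.0003, -0.0001, 0.0088], [-0.0004, -0.0001, 0.01], [-0.0004, -0.0003, 0.0113], [-0.0004, -0.0003, 0.0125]]' --delta_rot '[[0, 0, 0], [0, 0, 0], [0, 0, 0], [0, 0, 0], [0, 0, 0], [0, 0, 0], [0, 0, 0], [0, 0, 0], [0, 0, 0], [0, 0, 0]]'

```text
clock: 15.55
tool_pos: [0.4342, -0.1493, 0.228]
ee_rot: [[0.922, -0.387, 0.024], [-0.387, -0.922, -0.028], [0.033, 0.016, -0.999]]
wrist_force: [1.7, 6.6, 3.2]
grip_width: 0.0494
finger_force: 29.3
```

In the tool's units: 0.01 m / 0.8 = 0.0125, 0.009 m / 0.8 = 0.0113.

Emit:
arm_command --offset '[[0, 0, 0.0013], [-0.0001, 0, 0.0025], [-0.0001, -0.0001, 0.0038], [-0.0001, -0.0001, 0.005], [-0.0003, -0.0001, 0.0063], [-0.0003, -0.0001, 0.0075], [-0.0003, -0.0001, 0.0088], [-0.0004, -0.0001, 0.01], [-0.0004, -0.0003, 0.0113], [-0.0004, -0.0003, 0.0125]]' --delta_rot '[[0, 0, 0], [0, 0, 0], [0, 0, 0], [0, 0, 0], [0, 0, 0], [0, 0, 0], [0, 0, 0], [0, 0, 0], [0, 0, 0], [0, 0, 0]]'

```text
clock: 16.38
tool_pos: [0.4341, -0.1492, 0.2179]
ee_rot: [[0.922, -0.387, 0.024], [-0.387, -0.922, -0.028], [0.032, 0.016, -0.999]]
wrist_force: [2.1, 6.1, 2.5]
grip_width: 0.0493
finger_force: 29.2
```

Emit:
arm_command --offset '[[0, 0, 0.0013], [-0.0001, 0, 0.0025], [-0.0001, -0.0001, 0.0038], [-0.0001, -0.0001, 0.005], [-0.0003, -0.0001, 0.0063], [-0.0003, -0.0001, 0.0075], [-0.0003, -0.0001, 0.0088], [-0.0004, -0.0001, 0.01], [-0.0004, -0.0003, 0.0113], [-0.0004, -0.0003, 0.0125]]' --delta_rot '[[0, 0, 0], [0, 0, 0], [0, 0, 0], [0, 0, 0], [0, 0, 0], [0, 0, 0], [0, 0, 0], [0, 0, 0], [0, 0, 0], [0, 0, 0]]'

```text
clock: 17.22
tool_pos: [0.4341, -0.1493, 0.2079]
ee_rot: [[0.922, -0.387, 0.023], [-0.387, -0.922, -0.028], [0.032, 0.017, -0.999]]
wrist_force: [0.7, 5.3, 3.2]
grip_width: 0.0494
finger_force: 29.3
```

In the tool's units: 0.01 m / 0.8 = 0.0125, 0.009 m / 0.8 = 0.0113.

Emit:
arm_command --offset '[[0, 0, 0.0013], [-0.0001, 0, 0.0025], [-0.0001, -0.0001, 0.0038], [-0.0001, -0.0001, 0.005], [-0.0003, -0.0001, 0.0063], [-0.0003, -0.0001, 0.0075], [-0.0003, -0.0001, 0.0088], [-0.0004, -0.0001, 0.01], [-0.0004, -0.0003, 0.0113], [-0.0004, -0.0003, 0.0125]]' --delta_rot '[[0, 0, 0], [0, 0, 0], [0, 0, 0], [0, 0, 0], [0, 0, 0], [0, 0, 0], [0, 0, 0], [0, 0, 0], [0, 0, 0], [0, 0, 0]]'

```text
clock: 18.05
tool_pos: [0.4341, -0.1493, 0.1979]
ee_rot: [[0.922, -0.387, 0.023], [-0.387, -0.922, -0.028], [0.032, 0.017, -0.999]]
wrist_force: [1.4, 5.8, 2.7]
grip_width: 0.0494
finger_force: 29.3
```

In the tool's units: 0.01 m / 0.8 = 0.0125, 0.009 m / 0.8 = 0.0113.

Emit:
arm_command --offset '[[0, 0, 0.0013], [-0.0001, 0, 0.0025], [-0.0001, -0.0001, 0.0038], [-0.0001, -0.0001, 0.005], [-0.0003, -0.0001, 0.0063], [-0.0003, -0.0001, 0.0075], [-0.0003, -0.0001, 0.0088], [-0.0004, -0.0001, 0.01], [-0.0004, -0.0003, 0.0113], [-0.0004, -0.0003, 0.0125]]' --delta_rot '[[0, 0, 0], [0, 0, 0], [0, 0, 0], [0, 0, 0], [0, 0, 0], [0, 0, 0], [0, 0, 0], [0, 0, 0], [0, 0, 0], [0, 0, 0]]'

```text
clock: 18.88
tool_pos: [0.4341, -0.1494, 0.1879]
ee_rot: [[0.922, -0.387, 0.023], [-0.386, -0.922, -0.028], [0.032, 0.017, -0.999]]
wrist_force: [0.8, 7.2, 2.5]
grip_width: 0.049
finger_force: 29.3
```

In the tool's units: 0.01 m / 0.8 = 0.0125, 0.009 m / 0.8 = 0.0113.

Emit:
arm_command --offset '[[0, 0, 0.0013], [-0.0001, 0, 0.0025], [-0.0001, -0.0001, 0.0038], [-0.0001, -0.0001, 0.005], [-0.0003, -0.0001, 0.0063], [-0.0003, -0.0001, 0.0075], [-0.0003, -0.0001, 0.0088], [-0.0004, -0.0001, 0.01], [-0.0004, -0.0003, 0.0113], [-0.0004, -0.0003, 0.0125]]' --delta_rot '[[0, 0, 0], [0, 0, 0], [0, 0, 0], [0, 0, 0], [0, 0, 0], [0, 0, 0], [0, 0, 0], [0, 0, 0], [0, 0, 0], [0, 0, 0]]'

```text
clock: 19.72
tool_pos: [0.4341, -0.1494, 0.1779]
ee_rot: [[0.922, -0.387, 0.023], [-0.386, -0.922, -0.028], [0.032, 0.017, -0.999]]
wrist_force: [0.5, 5.6, 2.3]
grip_width: 0.0489
finger_force: 29.3
```

Emit:
arm_command --offset '[[0, 0, 0.0013], [-0.0001, 0, 0.0025], [-0.0001, -0.0001, 0.0038], [-0.0001, -0.0001, 0.0038]]' --delta_rot '[[0, 0, 0], [0, 0, 0], [0, 0, 0], [0, 0, 0]]'

```text
clock: 20.05
tool_pos: [0.434, -0.1493, 0.1747]
ee_rot: [[0.922, -0.387, 0.023], [-0.386, -0.922, -0.028], [0.032, 0.017, -0.999]]
wrist_force: [0.3, 6.1, 3.0]
grip_width: 0.0488
finger_force: 29.3
```

In the tool's units: 0.002 m / 0.8 = 0.0025, 0.001 m / 0.8 = 0.0013.

Emit:
arm_command --offset '[[0, 0, 0.0013], [-0.0001, 0, 0.0025], [-0.0001, 0, 0.0025]]' --delta_rot '[[0, 0, 0], [0, 0, 0], [0, 0, 0]]'

```text
clock: 20.3
tool_pos: [0.434, -0.1494, 0.1727]
ee_rot: [[0.922, -0.387, 0.023], [-0.386, -0.922, -0.028], [0.032, 0.017, -0.999]]
wrist_force: [1.9, 6.0, 2.3]
grip_width: 0.0492
finger_force: 29.3
```

In the tool's units: 0.0015 m / 0.8 = 0.0019, 0.001 m / 0.8 = 0.0013.

Emit:
arm_command --offset '[[0, 0, 0.0013], [-0.0001, 0, 0.0019], [-0.0001, 0, 0.0019]]' --delta_rot '[[0, 0, 0], [0, 0, 0], [0, 0, 0]]'

```text
clock: 20.55
tool_pos: [0.4341, -0.1494, 0.1714]
ee_rot: [[0.922, -0.387, 0.023], [-0.386, -0.922, -0.028], [0.033, 0.017, -0.999]]
wrist_force: [1.4, 6.6, 4.0]
grip_width: 0.0492
finger_force: 29.3
```

In the tool's units: 0.001 m / 0.8 = 0.0013.

Emit:
arm_command --offset '[[0, 0, 0.0013], [0, 0, 0.0013], [0, 0, 0.0013]]' --delta_rot '[[0, 0, 0], [0, 0, 0], [0, 0, 0]]'

```text
clock: 20.8
tool_pos: [0.4342, -0.1495, 0.1706]
ee_rot: [[0.922, -0.387, 0.023], [-0.386, -0.922, -0.028], [0.033, 0.017, -0.999]]
wrist_force: [1.2, 5.7, 4.3]
grip_width: 0.0494
finger_force: 29.4
```

Emit:
arm_command --offset '[[0, 0, 0.0013], [0, 0, 0.0013], [0, 0, 0.0013]]' --delta_rot '[[0, 0, 0], [0, 0, 0], [0, 0, 0]]'

```text
clock: 21.05
tool_pos: [0.4343, -0.1495, 0.1697]
ee_rot: [[0.922, -0.387, 0.024], [-0.386, -0.922, -0.028], [0.033, 0.017, -0.999]]
wrist_force: [1.8, 7.2, 4.5]
grip_width: 0.0489
finger_force: 29.4
```

In the tool's units: 0.002 m / 0.8 = 0.0025, 0.001 m / 0.8 = 0.0013.

Emit:
arm_command --offset '[[0, 0, 0.0013], [0, 0, 0.0025], [0, 0, 0.0025], [0, 0, 0.0025]]' --delta_rot '[[0, 0, 0], [0, 0, 0], [0, 0, 0], [0, 0, 0]]'

```text
clock: 21.38
tool_pos: [0.4344, -0.1496, 0.1678]
ee_rot: [[0.922, -0.387, 0.024], [-0.386, -0.922, -0.028], [0.033, 0.017, -0.999]]
wrist_force: [1.1, 7.0, 6.8]
grip_width: 0.0493
finger_force: 29.4
```

```bash
python3 - <<'E'
from h import *
s=robot.read_state();a=robot.capture("side")
F=[]
for i in range(5):
    F.append(robot.read_state()["wrist_force"]);robot.capture("top")
print(np.mean(F,0),s["tool_pos"],s["torque"])
cv2.imwrite("pics/l7.png",cv2.resize(a[205:285,285:365],(600,600),interpolation=cv2.INTER_CUBIC))
E
```

```text
[1.0869 6.99   7.2459] [ 0.4344 -0.1496  0.1678] [ 1.5165 -0.166  -0.031 ]
```

View pics/l7.png

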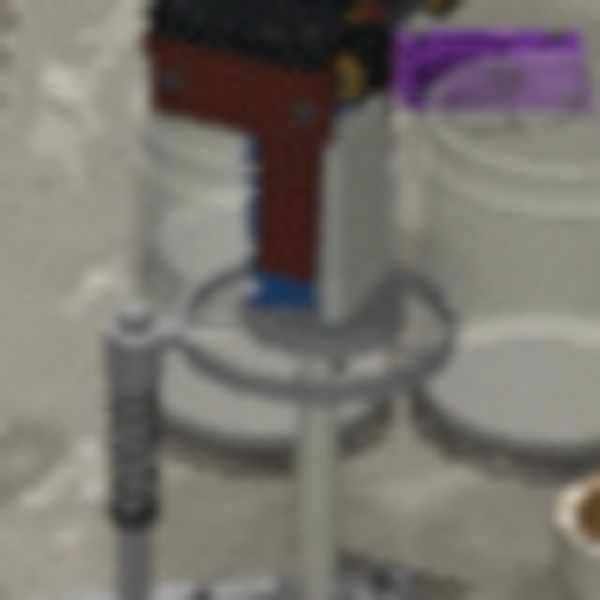

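The head rests on the collar and the spring has given about 4 mm at 7 N. I'll ease off a little and release.

In the tool's units: -0.003 m / 0.8 = -0.0038, -0.002 m / 0.8 = -0.0025.

Emit:
arm_command --offset '[[0, 0, -0.0013], [0, 0, -0.0025], [0, 0, -0.0038], [0, 0, -0.0038], [0, 0, -0.0038]]' --delta_rot '[[0, 0, 0], [0, 0, 0], [0, 0, 0], [0, 0, 0], [0, 0, 0]]'

```text
clock: 22.1
tool_pos: [0.4343, -0.1495, 0.1707]
ee_rot: [[0.922, -0.387, 0.024], [-0.386, -0.922, -0.028], [0.033, 0.017, -0.999]]
wrist_force: [1.6, 6.0, 4.7]
grip_width: 0.0492
finger_force: 29.4
```

Emit:
arm_command --offset '[[0, 0, 0], [0, 0, 0], [0, 0, 0], [0, 0, 0], [0, 0, 0], [0, 0, 0], [0, 0, 0], [0, 0, 0]]' --delta_rot '[[0, 0, 0], [0, 0, 0], [0, 0, 0], [0, 0, 0], [0, 0, 0], [0, 0, 0], [0, 0, 0], [0, 0, 0]]' --jaw 0.085

```text
clock: 22.77
tool_pos: [0.4346, -0.1503, 0.1709]
ee_rot: [[0.922, -0.387, 0.024], [-0.386, -0.922, -0.03], [0.034, 0.018, -0.999]]
wrist_force: [-0.8, 0.1, 0.5]
grip_width: 0.0847
finger_force: 0.0
```

In the tool's units: -0.14 m / 0.8 = -0.175, -0.12 m / 0.8 = -0.15.

Emit:
arm_command --offset '[[0, 0, -0.0063], [0, 0, -0.0188], [0, 0, -0.0313], [0, 0, -0.0438], [0, 0, -0.0563], [0, 0, -0.075], [0, 0, -0.1], [0, 0, -0.125], [0, 0, -0.15], [0, 0, -0.175]]' --delta_rot '[[0, 0, 0], [0, 0, 0], [0, 0, 0], [0, 0, 0], [0, 0, 0], [0, 0, 0], [0, 0, 0], [0, 0, 0], [0, 0, 0], [0, 0, 0]]'

```text
clock: 23.6
tool_pos: [0.4309, -0.1459, 0.3122]
ee_rot: [[0.922, -0.387, 0.025], [-0.386, -0.922, -0.03], [0.034, 0.018, -0.999]]
wrist_force: [0.8, 0.2, 0.1]
grip_width: 0.0848
finger_force: 0.0
```

In the tool's units: -0.02 m / 0.8 = -0.025.

Emit:
arm_command --offset '[[0, 0, -0.025], [0, 0, -0.025], [0, 0, -0.025], [0, 0, -0.025]]' --delta_rot '[[0, 0, 0], [0, 0, 0], [0, 0, 0], [0, 0, 0]]'

```text
clock: 23.93
tool_pos: [0.4302, -0.1453, 0.3301]
ee_rot: [[0.922, -0.387, 0.024], [-0.386, -0.922, -0.029], [0.033, 0.018, -0.999]]
wrist_force: [-0.0, -0.1, -0.3]
grip_width: 0.085
finger_force: 0.0
```

```bash
python3 - <<'E'
from h import *
s=robot.read_state();a=robot.capture("side");print(s["tool_pos"],s["wrist_force"],s["clock"])
cv2.imwrite("pics/s8.png",a)
# blue bristle pixels near holder; compare with the held picture (pics/l7 crop)
def blue(im):
    h=cv2.cvtColor(im,cv2.COLOR_BGR2HSV);return cv2.inRange(h,(100,120,40),(125,255,255))
m=blue(a)[180:290,290:370];y,x=np.nonzero(m);print("bristles px x",x.min()+290,x.max()+290,"y",y.min()+180,y.max()+180,len(x))
l=cv2.resize(cv2.imread("pics/l7.png"),(80,80),interpolation=cv2.INTER_AREA);y,x=np.nonzero(blue(l));print("held x",x.min()+285,x.max()+285,"y max",y.max()+205)
# expected: underside row/topline for the head at the collar
R=np.array([[.922,-.387,0],[-.387,-.922,0],[0,0,-1.]])
for z in(.152,.225):print(z,[proj("side",[.433+.922*t,-.147-.387*t,z],s).round(1) for t in(-.01,.0,.026)])
E
```

```text
[ 0.4302 -0.1453  0.3301] [-0.0261 -0.0736 -0.2828] 23.9333
bristles px x 318 328 y 215 243 175
held x 320 325 y max 245
0.152 [array([330.8, 242.9]), array([327.4, 242.1]), array([318.6, 240.2])]
0.225 [array([331.6, 218.5]), array([328.1, 217.8]), array([319.1, 216. ])]
```

```bash
python3 -c "
from bench import robot
print(robot.sign_off())"
```

```text
the job is handed in; nothing more can be done
None
```

The brush is in the sprung holder with its head resting on the collar, released and handed in at about 24 s; the highest vertical force I read was 7.2 N, and the last check was pixel measurements, not a viewed picture.

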